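# Fish the fuel rail out of the parts washer

### The job

Take the long aluminium fuel rail off the floor of the parts-washing tank and bring it out through the opening in the tank's deck; it is longer than the opening, so tip one end up through first. Handle it gently - grip it lightly (about 30 N, never over 65 N) and do not bang or force it against the tank - and leave everything else where it is. Finish while still gripping the rail, held still above the opening to drip, every part of it at least 5 cm above the deck; do not put it down.

Things in the scene. Friction and masses are not known exactly. Their poses are not given: they have to be found in the camera images.
- tank: Fixed low grey tank with a flat bare-steel deck, 310 x 480 mm (own x, y), deck top 76 mm above the table, deck 6 mm thick. Inner floor 5 mm above the table, walls 5 mm: the inside (300 x 470 mm) runs on under the deck all round the opening. Origin: centre of its underside, on the table; z up, y along its long side. Position and yaw vary.
- opening (a point): Centre of the one rectangular opening in the deck, at the deck's top face; the opening measures 170 mm along the tank's x and 220 mm along the tank's y (its edges are parallel to the tank's sides). Its axes are the tank's.
- rail: The fuel rail: straight aluminium tube on the tank floor, roughly along the tank's y, ends under the deck. 300 mm long (own y), 22 wide (x), 28 tall (z), about 0.35 kg; the last 7 mm of each end is a dark round plug. Four sockets, 18 mm diameter, stick out 17 mm on its +x side at y = +-55 and +-115, so the middle 90 mm is free to grip across its width. Origin: centre of its underside.
- rail_mid (a point): Middle of the rail, 14 mm above its underside, centred in its section.
- rail_a (a point): Centre of the rail's end at its own +y, on its axis (150 mm from the middle).
- rail_b (a point): Centre of the rail's end at its own -y, on its axis (150 mm from the middle).
- bearing: Loose steel bearing ring, 42 mm outside diameter, 14 mm high, lying on the tank floor at the tank's +x side, mostly under the deck. Leave alone. Origin at the centre of its underside.
- socket: Loose dark wrench socket, 26 mm diameter, 34 mm tall, upright on the deck's +x strip. Leave alone. Origin under its centre.
- filter_cap: Loose black stepped cap, 52 mm diameter, 28 mm tall, on the deck's +x strip. Leave alone. Origin under its centre.
- funnel_a: Loose smaller plastic funnel, 110 mm across, 140 mm tall, mouth down in the steel drip tray on the robot's left. Leave alone. Origin under its centre.
- funnel_b: Loose larger plastic funnel, 132 mm across, 168 mm tall, mouth down in the same tray. Leave alone. Origin under its centre.
- carton: Loose plain filter carton, 90 x 170 x 75 mm tall, on the table on the robot's right. Leave alone. Origin under its centre.
- wrench: Loose steel wrench lying on the table on the robot's right. Leave alone. Origin under its middle, x along it.

How it is judged:
On the way:
1. the rail passes the opening on the slant: one end is above the deck while the other is still below it (((height (world z) of rail_a above 0.095 m and height (world z) of rail_b below 0.068 m) or (height (world z) of rail_b above 0.095 m and height (world z) of rail_a below 0.068 m))), for 0.1 s.
At the end, for the whole second after the job is handed in: Both ends of the rail are over 50 mm above the deck (126 mm above the table), its middle within 160 mm (seen from above) of the opening's centre, the rail held by the fingers (over 1 N), not touching the tank and still (under 30 mm/s) (height (world z) of each of rail_a, rail_b above 0.126 m and horizontal distance between rail_mid and opening below 0.16 m and contact force between rail and the fingers above 1 N and contact force between rail and tank below 0.1 N and linear speed of rail below 0.03 m/s); the arm keeps its last pose, push and grip.
It fails at once if a loose bystander is moved by more than 30 mm (distance of any of bearing, socket, filter_cap, funnel_a, funnel_b, carton, wrench from where it was at the start of the episode above 0.03 m).
It fails at once if the rail is knocked or forced against the tank with more than 30 N (contact force between rail and tank above 30 N).
It fails at once if the fingers squeeze the rail with more than 65 N a finger (130 N over both) (contact force between rail and the fingers above 130 N).
It also fails if it takes over 45 s, if anything falls off the work surface, if the arm or the gripper's body presses on something with over 40 N, if the wrist force passes 120 N, or if a joint passes its speed limit or range.

### The arm

A 6-joint arm with a two-finger parallel gripper is mounted at the origin on the work surface. World frame = base frame: x ahead of the robot, y to its left, z up, the work surface at z = 0. Lengths are in m, angles in rad, forces in N, time in s.
With the tool pointing down it reaches from about 0.375 to 0.975 m from the base axis. Payload 3.8 kg.
Tool frame: the origin (TCP) lies on the centre line of the jaws, within the pads' length; the fingertips stand 8 mm ahead of it and the grasp point (between the pads) lies 11 mm behind it; z points along the fingers, y is the direction in which the jaws open and shut (so a half turn about z gives the same grasp; the last joint's range is limited). The gripper opens to 85 mm and grips with 20 to 120 N. Pads are 22 mm wide; open, the fingers measure 114 mm over their backs; the gripper's body (76 mm by 85 mm) begins 54 mm behind the grasp point. The pads swing forward as they close: fully open they stand 13 mm farther back than shut.
Start: joints at [1.268, 0.264, 1.604, -0, 1.274, -0.037], TCP at [0.177, 0.651, 0.239] pointing down, gripper open.
Joint ranges: [-2.63, 2.63], [-0.94, 2.18], [0.31, 2.57], [-1.31, 4.45], [0, 2.66], [-2.55, 2.55]. Speed limits (rad/s): [2.57, 2.57, 3.14, 3.14, 3.14, 3.14].

### API

Orientations are given as a rotation vector (axis times angle).
In Python, from workcell import * gives the robot as it stands.
- The arm moves only by the tool play_rows, never from a script. Its arguments are lists of equal length, an entry for each row: "slide": the shift along the tool's x, y, z in cm, a list of three; "delta_rot": the turn, a rotation vector about the tool's x, y, z in rad, a list of three. In form: {"slide": [[x, y, z], ...], "delta_rot": [[wx, wy, wz], ...]}. A call has 1 to 12 rows; each row is the pose to reach, as a shift and turn from the pose measured when the call began, along the tool's axes at that moment; what a row does not reach only later rows make up. A row lasts 1/12 s, in which the tool goes at most 41.7 mm and 7.16 degrees, less where a joint would pass 70% of its speed; a pose out of reach is approached as far as the arm can. A call with a gripper value outside its range is refused whole. "hand" is the opening, from 0 (shut) to 1 (fully open), set as the call begins (left out, the last holds). The fingers move at their own pace and stop on an object; "force" is the grip in N (left out, the last holds). Time passes only in rows, so rows that repeat a pose let the fingers close. It gives the time, the measured TCP pose, the force and the opening at its end, in the units of the state.
- read_state(): the state, without advancing time (a new reading comes with each control period).
- read_camera(name): name is "side" or "top" or "wrist"; returns a dict with "image" (400x640x3 uint8, red, green, blue), "depth" (400x640 float32, m along the optical axis (not along the pixel's ray), 0 where there is no reading), "fovy" (degrees; the focal length in pixels is half the picture's height over the tangent of half this angle, whatever the lens; pixels are square), "cx", "cy" (the principal point, pixels), "k1" (the pictures are not rectified: a ray, as slopes to the right and down, at radius r is drawn at 1 + k1 r^2 times it, then the intrinsics apply), "world_from_camera" (4x4, takes a point from camera to world coordinates); the wrist camera has in their place "hand_eye" (4x4, takes a point from camera to tool coordinates, whose origin is the TCP and whose axes are the flange's). Camera axes: x right, y up, looking along -z (the intrinsics and any distortion apply to the point x, -y, -z); pixel columns grow to the right and rows downward; lengths in m; the calibration is good to about 2 mm. A picture is of the moment at which its call begins: read the wrist's pose just before it.
- finish_job(): hands the job in, once; it reports no verdict.
Trained networks look in a picture, given as the dict that the camera call returned (one of the last four; its "shot" number tells which), for a name from the list of things; names that differ only in an ending like _2 or _b are one class to them, and where a whole thing is asked for, a point or a joint stands for the part that bears it (a point fixed in the world has none). Each returns a list of dicts, best first, with "conf" (0 to 1); they miss things now and then, are a little off and sometimes report something else, mostly with a low value. They report only what shows in the picture. A call takes as long as a camera call.
- spot_in(target, picture): "bbox" ([centre column, centre row, width, height] in pixels, round what is visible of it).
- landmark_of(target, picture): "at" ([column, row] in pixels: a listed point, or the origin of a listed thing).
The state is a dict: "time": time; "q": joint angles; "joint_vel": joint speeds; "joint_torque": joint torques, N m; "tool_pos": TCP position; "tcp_rot": TCP orientation; "wrist_force": force on the tool from outside, world axes, zero at the start; "torque": the same for the moment, N m; "width": opening from 0.0 (shut) to 1.0 (fully open).
Only numpy, scipy, OpenCV 4.12 (cv2) and the standard library are available. Lean on these libraries where they do the work, as an engineer would, in place of code of your own. Each camera call takes 0.05 s, during which the arm holds its last target.

## Working session

There is one attempt and no reset: what is moved stays moved. The work goes in short steps, Python scripts to look and compute and a tool call to move; the robot and the scene stay as the last step left them, time stands still between calls to the robot, and variables do not carry over. Pictures are saved under pics/ and viewed, and the job is handed in when it is done.

Besides the shell and the picture viewer there is one more tool, called by a JSON object that holds its "api" and its "payload". play_rows: Moves the arm, as the interface text tells. Its arguments: {"type":"object","properties":{"slide":{"type":"array"},"delta_rot":{"type":"array"},"hand":{"type":"number"},"force":{"type":"number"}},"required":["slide","delta_rot"]}

```bash
ls; mkdir -p pics; cat > h.py <<'E'
from workcell import *
import numpy as np, cv2
from scipy.spatial.transform import Rotation as R
def K(d):
    h=d["image"].shape[0]; f=h/2/np.tan(np.radians(d["fovy"])/2); return f
def W(d,st=None):
    if "world_from_camera" in d: return np.array(d["world_from_camera"])
    T=np.eye(4); T[:3,:3]=R.from_rotvec(st["tcp_rot"]).as_matrix(); T[:3,3]=st["tool_pos"]
    return T@np.array(d["hand_eye"])
def ray(d,uv):
    f=K(d); uv=np.atleast_2d(np.array(uv,float))
    M=np.array([[f,0,d["cx"]],[0,f,d["cy"]],[0,0,1]])
    p=cv2.undistortPoints(uv.reshape(-1,1,2),M,np.array([d["k1"],0,0,0,0.])).reshape(-1,2)
    return np.c_[p[:,0],-p[:,1],-np.ones(len(p))]
def pix_z(d,uv,z,st=None):
    T=W(d,st); r=ray(d,uv)@T[:3,:3].T; o=T[:3,3]
    return o+r*((z-o[2])/r[:,2])[:,None]
def pix_d(d,uv,st=None):
    T=W(d,st); uv=np.atleast_2d(uv); dep=d["depth"][np.round(uv[:,1]).astype(int),np.round(uv[:,0]).astype(int)]
    return (ray(d,uv)*dep[:,None])@T[:3,:3].T+T[:3,3]
def proj(d,P,st=None):
    T=np.linalg.inv(W(d,st)); p=np.atleast_2d(P)@T[:3,:3].T+T[:3,3]
    a=p[:,0]/-p[:,2]; b=-p[:,1]/-p[:,2]; r2=a*a+b*b; s=1+d["k1"]*r2; f=K(d)
    return np.c_[d["cx"]+f*a*s,d["cy"]+f*b*s]
def save(d,n): cv2.imwrite("pics/"+n+".png",d["image"][:,:,::-1])
E
python3 - <<'E'
from h import *
st=read_state(); print(st)
for c in ["top","side","wrist"]:
    d=read_camera(c); save(d,c+"0"); print(c,d["fovy"],d["k1"])
    for t in ["tank","opening","rail","rail_mid","rail_a","rail_b","bearing","socket","filter_cap"]:
        l=landmark_of(t,d)[:2]
        for x in l: print(t,np.round(x["at"]),round(x["conf"],2),np.round(pix_d(d,[x["at"]],st),3))
E
```

```text
pics
{'time': 0.0, 'q': array([ 1.26811966e+00,  2.64781748e-01,  1.60541384e+00,  3.30049915e-05,
        1.27371187e+00, -3.68862336e-02]), 'joint_vel': array([ 0.00017974,  0.00044905,  0.00019795, -0.00037778,  0.00028795,
        0.00177382]), 'joint_torque': array([ 1.46910779e-04, -5.15107727e+01, -3.67315400e+01, -9.95313621e-05,
        1.28839316e-02,  3.27783437e-05]), 'tool_pos': array([0.17706616, 0.650598  , 0.23792124]), 'tcp_rot': array([-0.41623367, -3.11346888,  0.00357496]), 'wrist_force': array([-0.29255156,  0.15431148, -0.34948793]), 'torque': array([-0.05629439, -0.03686575,  0.02876342]), 'width': 1.0034946604483241}
top 49.35825211920084 -0.08621489556764551
tank [339. 204.] 0.97 [[ 0.551 -0.051  0.033]]
tank [289. 166.] 0.64 [[0.662 0.096 0.106]]
opening [340. 202.] 0.84 [[ 0.56  -0.055  0.035]]
rail [338. 201.] 0.68 [[ 0.561 -0.047  0.035]]
rail [382. 199.] 0.61 [[ 0.561 -0.178  0.078]]
rail_mid [335. 203.] 0.83 [[ 0.556 -0.039  0.036]]
rail_a [338. 201.] 0.68 [[ 0.561 -0.047  0.035]]
rail_a [382. 199.] 0.61 [[ 0.561 -0.178  0.078]]
rail_b [338. 201.] 0.68 
[... 331 characters left out ...]
693121 -0.035497568599895224
tank [321. 244.] 0.72 [[ 0.545 -0.069  0.006]]
opening [317. 223.] 0.96 [[ 0.554 -0.007  0.033]]
rail [302. 205.] 0.95 [[0.537 0.099 0.031]]
rail [323. 237.] 0.89 [[ 0.551 -0.071  0.032]]
rail_mid [320. 231.] 0.65 [[ 0.552 -0.043  0.031]]
rail_a [302. 205.] 0.95 [[0.537 0.099 0.031]]
rail_a [323. 237.] 0.89 [[ 0.551 -0.071  0.032]]
rail_b [302. 205.] 0.95 [[0.537 0.099 0.031]]
rail_b [323. 237.] 0.89 [[ 0.551 -0.071  0.032]]
bearing [323. 243.] 0.64 [[ 0.549 -0.074  0.015]]
bearing [348. 223.] 0.59 [[ 0.649 -0.014  0.014]]
socket [390. 247.] 0.6 [[ 0.691 -0.214  0.083]]
filter_cap [341. 182.] 0.68 [[0.662 0.085 0.098]]
wrist 61.7904914172242 -0.004058570132201364
```

View pics/top0.png

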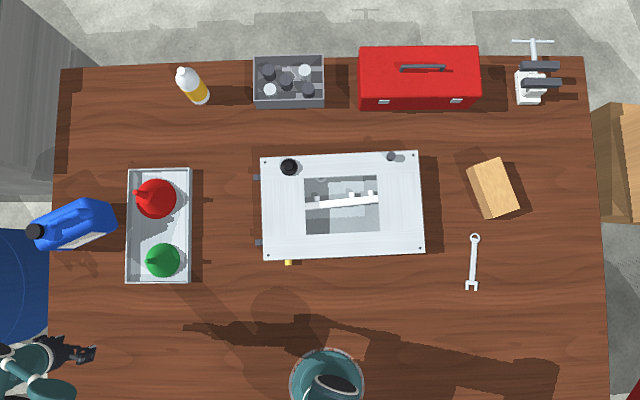

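View pics/side0.png

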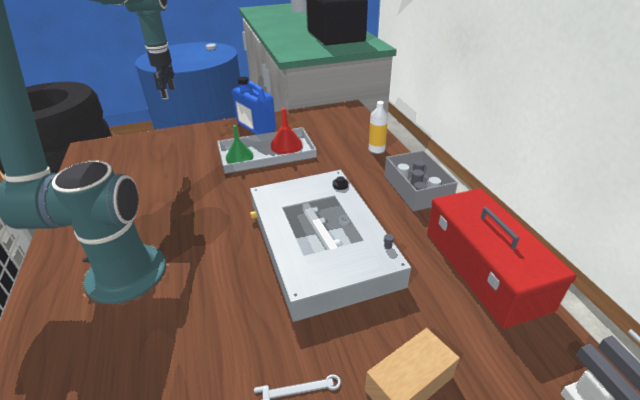

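```bash
python3 - <<'E'
from h import *
d=read_camera("top"); im=d["image"][100:300,230:460,::-1]
cv2.imwrite("pics/topz.png",cv2.resize(im,None,fx=3.4,fy=3,interpolation=cv2.INTER_CUBIC)[:600,:800])
dp=d["depth"]; 
d=read_camera("side"); im=d["image"][150:300,240:420,::-1]
cv2.imwrite("pics/sidez.png",cv2.resize(im,None,fx=4,fy=4,interpolation=cv2.INTER_CUBIC))
E
```

```text
(no output)
```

View pics/topz.png

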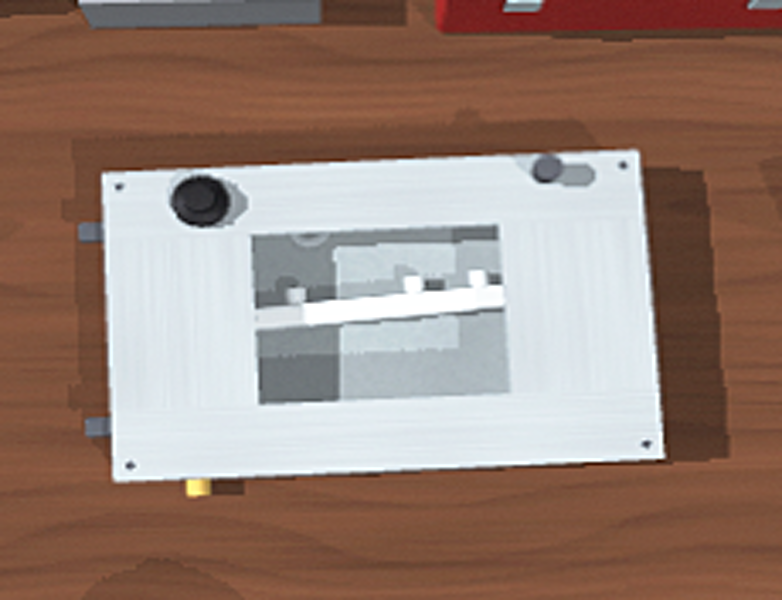

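View pics/sidez.png

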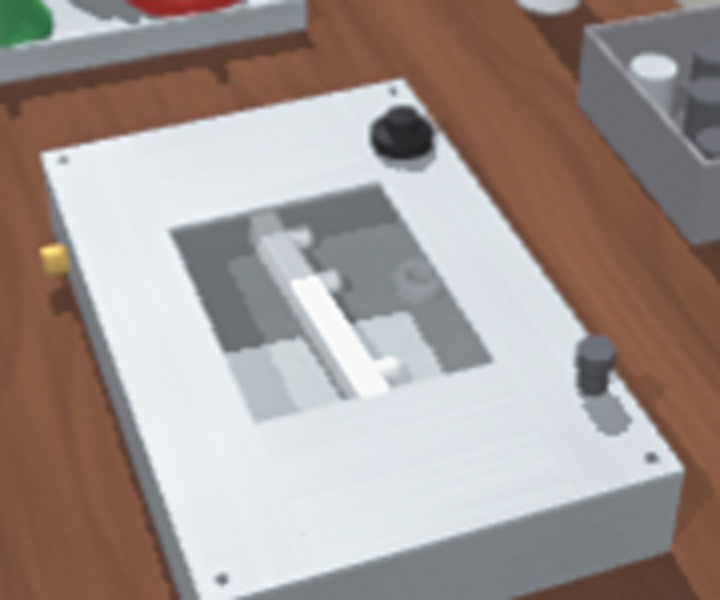

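The top view shows the tank with deck corners near (260,157), (418,150), (425,253) and (263,260). Three rail sockets are visible in the opening, at about (317,198), (351,194) and (370,192), on the +x side. The spacings suggest the rail middle is shifted toward +y. Next I'll fit the tank and rail from the depth images.

```bash
python3 - <<'E'
from h import *
for c in ["top","side"]:
    d=read_camera(c); T=W(d)
    v,u=np.mgrid[0:400,0:640]; uv=np.c_[u.ravel(),v.ravel()]
    P=pix_d(d,uv); ok=d["depth"].ravel()>0
    near=(abs(P[:,0]-.56)<.3)&(abs(P[:,1]+.04)<.4)&ok
    D=P[near&(abs(P[:,2]-.076)<.012)]
    print(c,len(D),np.median(D[:,2]))
    M=(near&(abs(P[:,2]-.076)<.012)).reshape(400,640).astype(np.uint8)
    cs,h=cv2.findContours(M,cv2.RETR_CCOMP,cv2.CHAIN_APPROX_NONE)
    for i,k in enumerate(cs):
        if len(k)<80: continue
        w=pix_z(d,k.reshape(-1,2).astype(float),.076)
        r=cv2.minAreaRect((w[:,:2]*1000).astype(np.float32)); print(len(k),h[0][i][3],r)
    # rail top points
    m=near&(abs(P[:,2]-.033)<.005)
    L=P[m]; print("rail",len(L),np.round(L.min(0),3),np.round(L.max(0),3))
    r=cv2.minAreaRect((L[:,:2]*1000).astype(np.float32)); print(r, np.median(L[:,2]))
E
```

```text
top 12261 0.07791588560440732
539 -1 ((548.07568359375, -55.146484375), (312.05413818359375, 480.02947998046875), 1.6976869106292725)
260 0 ((547.85205078125, -56.384613037109375), (175.4660186767578, 227.01829528808594), 1.60252845287323)
138 -1 ((858.1209716796875, -224.74423217773438), (10.122859954833984, 201.4224090576172), 0.2379399538040161)
rail 638 [ 0.371 -0.435  0.028] [0.86  0.119 0.038]
((663.539306640625, -103.8172607421875), (230.23049926757812, 731.8333740234375), 47.66975784301758) 0.033952622729577775
side 10233 0.07608118647958562
116 -1 ((859.03662109375, -369.0097351074219), (19.198379516601562, 138.1678466796875), 0.8950532674789429)
478 -1 ((546.9371337890625, -59.77964782714844), (312.6351318359375, 492.548095703125), 1.7153464555740356)
206 37 ((545.8908081054688, -57.99793243408203), (173.94163513183594, 223.32412719726562), 1.533869981765747)
rail 875 [ 0.37  -0.433  0.028] [0.86  0.163 0.038]
((622.0491943359375, -134.59857177734375), (440.0657653808594, 622.8252563476562), 73.8508529663086) 0.03305334930056769
```

```bash
python3 - <<'E'
from h import *
c=np.array([.5475,-.0565]); a=np.radians(1.65); ex=np.array([np.cos(a),np.sin(a)]); ey=np.array([-np.sin(a),np.cos(a)])
for n in ["top","side"]:
    d=read_camera(n)
    v,u=np.mgrid[0:400,0:640]; uv=np.c_[u.ravel(),v.ravel()]
    P=pix_d(d,uv); t=np.c_[(P[:,:2]-c)@ex,(P[:,:2]-c)@ey]*1000; z=P[:,2]*1000
    m=(abs(t[:,0])<84)&(abs(t[:,1])<150)&(z>27)&(z<39)&(d["depth"].ravel()>0)
    q=t[m]; print(n,m.sum(),np.round(q.min(0)),np.round(q.max(0)),np.median(z[m]))
    p=np.polyfit(q[:,1],q[:,0],1)
    for _ in range(10):
        r=q[:,0]-np.polyval(p,q[:,1]); k=abs(r)<11; p=np.polyfit(q[k,1],q[k,0],1)
    print("fit x=",p,"width",np.percentile(r[k],[3,97]))
    # sockets: x residual >15, z 
    m2=(abs(t[:,0])<84)&(abs(t[:,1])<150)&(z>12)&(z<36)&(d["depth"].ravel()>0)
    rr=t[:,0]-np.polyval(p,t[:,1]); s=m2&(rr>14)&(rr<29)
    h=np.histogram(t[s,1],bins=np.arange(-150,151,6)); print([(int(b),int(x)) for x,b in zip(*h) if x])
    hz=sorted(zip(t[s,1],z[s])); print(np.round(np.median(z[s])))
    b=(abs(t[:,0])<150)&(abs(t[:,1])<150)&(z>12)&(z<24)&(rr>40); 
    if b.sum(): print("bearing",b.sum(),np.median(t[b],0))
    for nm in ["rail_mid","rail_a","rail_b","rail"]:
        for x in landmark_of(nm,d)[:2]:
            w=pix_z(d,[x["at"]],.019)[0]; print(nm,round(x["conf"],2),np.round(np.array([(w[:2]-c)@ex,(w[:2]-c)@ey])*1000))
print(read_state()["time"])
E
```

```text
top 551 [  -5. -113.] [ 45. 112.] 33.975927163809814
fit x= [-0.05881001 11.71100479] width [-10.2695139   10.24260999]
[(-120, 1), (-114, 1), (-108, 4), (-102, 8), (-96, 10), (-90, 7), (-72, 1), (-66, 1), (-48, 5), (-42, 10), (-36, 6), (-30, 7), (0, 1), (12, 1), (24, 1), (66, 9), (72, 9), (78, 9)]
28.0
bearing 82 [81.73239778 51.33827823]
rail_mid 0.69 [10. 11.]
rail_a 0.72 [ 9. 13.]
rail_a 0.72 [  32. -135.]
rail_b 0.72 [ 9. 13.]
rail_b 0.72 [  32. -135.]
rail 0.72 [ 9. 13.]
rail 0.72 [  32. -135.]
side 396 [ -7. -67.] [ 41. 149.] 32.719838427229476
fit x= [-0.0599386   9.92262579] width [-9.09000376 10.26500596]
[(-48, 8), (-42, 13), (-36, 8), (60, 5), (66, 10), (72, 7), (78, 2), (120, 5), (126, 12), (132, 4), (138, 1)]
26.0
bearing 79 [93.30254746 57.04475332]
rail_mid 0.6 [ 5. 24.]
rail_a 0.82 [  4. 180.]
rail_a 0.69 [12.  6.]
rail_b 0.82 [  4. 180.]
rail_b 0.69 [12.  6.]
rail 0.82 [  4. 180.]
rail 0.69 [12.  6.]
2.2
```

```bash
cat >> h.py <<'E'
C=np.array([.5475,-.0565]); A=np.radians(1.65); EX=np.array([np.cos(A),np.sin(A)]); EY=np.array([-np.sin(A),np.cos(A)])
def t2w(x,y): return C+x*EX+y*EY
def w2t(p): p=np.asarray(p)[:2]-C; return np.array([p@EX,p@EY])
def toolR(yaw,tilt):  # yaw: dir of tool y in world; tilt: deg about tool y (neg => -y end up)
    y=np.array([np.cos(yaw),np.sin(yaw),0]); z=np.array([0,0,-1.]); x=np.cross(y,z)
    return np.c_[x,y,z]@R.from_euler('y',tilt,degrees=True).as_matrix()
def rel(pos,Rt,st=None):
    st=st or read_state(); R0=R.from_rotvec(st["tcp_rot"]).as_matrix()
    return np.round(R0.T@(np.asarray(pos)-st["tool_pos"])*100,2), np.round(R.from_matrix(R0.T@Rt).as_rotvec(),4)
E
python3 - <<'E'
from h import *
p=t2w(.0095,.017); print(p); print(rel([*p,.26],toolR(np.radians(5.0),0)))
E
```

```text
[ 0.55650656 -0.03923351]
(array([-54.73, -56.67,  -2.07]), array([ 0.    , -0.    ,  1.2177]))
```

{"api": "play_rows", "payload": {"slide": [[-2.6,-2.7,-3],[-5.2,-5.4,-5],[-7.8,-8.1,-6],[-10.4,-10.8,-6],[-13,-13.5,-6],[-15.6,-16.2,-6],[-18.2,-18.9,-6],[-20.8,-21.6,-6],[-23.4,-24.3,-6],[-26,-27,-6],[-28.6,-29.7,-6],[-31.2,-32.4,-6]], "delta_rot": [[0,0,0.06],[0,0,0.12],[0,0,0.18],[0,0,0.24],[0,0,0.3],[0,0,0.36],[0,0,0.42],[0,0,0.48],[0,0,0.54],[0,0,0.6],[0,0,0.66],[0,0,0.72]], "hand": 0.65, "force": 30}}

```text
time: 3.2
tool_pos: [0.3937, 0.2551, 0.2997]
tcp_rot: [1.49, 2.765, 0.001]
wrist_force: [2.2, 0.0, 0.4]
width: 0.649
```

```bash
python3 - <<'E'
from h import *
st=read_state(); print(st["tool_pos"],st["time"],st["width"],st["wrist_force"])
p=t2w(.0095,.017); print(rel([*p,.26],toolR(np.radians(5.0),0)))
E
```

```text
[0.39372092 0.25506529 0.29967851] 3.2 0.6488745584468458 [2.24128456 0.00737482 0.40202691]
(array([-33.53,  -2.59,   3.97]), array([ 1.100e-03, -2.000e-04,  4.951e-01]))
```

{"api": "play_rows", "payload": {"slide": [[-3.5,-0.3,0.4],[-7,-0.6,0.8],[-10.5,-0.8,1.2],[-14,-1.1,1.6],[-17.5,-1.4,2],[-21,-1.7,2.4],[-24.5,-1.9,2.9],[-28,-2.2,3.3],[-31,-2.4,3.7],[-33.5,-2.6,4],[-33.5,-2.6,4],[-33.5,-2.6,4]], "delta_rot": [[0,0,0.05],[0,0,0.1],[0,0,0.15],[0,0,0.2],[0,0,0.25],[0,0,0.3],[0,0,0.35],[0,0,0.4],[0,0,0.45],[0,0,0.495],[0,0,0.495],[0,0,0.495]]}}

```text
time: 4.2
tool_pos: [0.5564, -0.0401, 0.2592]
tcp_rot: [-2.124, -2.314, -0.001]
wrist_force: [-0.5, 0.3, 0.7]
width: 0.651
```

```bash
python3 - <<'E'
from h import *
st=read_state(); d=read_camera("wrist"); save(d,"w1"); print(st["tool_pos"],st["time"],st["q"])
p=t2w(.0095,.017); print(rel([*p,.26],toolR(np.radians(5.0),0)))
# model overlay
c=np.array([(sx*.085,sy*.11) for sx,sy in [(-1,-1),(1,-1),(1,1),(-1,1)]])
im=d["image"][:,:,::-1].copy()
pp=proj(d,np.array([[*t2w(*k),.076] for k in c]),st); cv2.polylines(im,[pp.astype(np.int32)],True,(0,0,255),1)
th=np.radians(5.05); rx=np.array([np.cos(th),np.sin(th)]); ry=np.array([-rx[1],rx[0]])
k=[(-.011,-.15),(.011,-.15),(.011,.15),(-.011,.15)]
pp=proj(d,np.array([[*(p+a*rx+b*ry),.033] for a,b in k]),st); cv2.polylines(im,[pp.astype(np.int32)],True,(0,255,0),1)
for s in (-.115,-.055,.055,.115):
    q=proj(d,[[*(p+.028*rx+s*ry),.019]],st)[0]; cv2.circle(im,tuple(int(v) for v in q),3,(255,0,0),1)
cv2.imwrite("pics/w1o.png",im)
E
```

```text
[ 0.55637183 -0.04010187  0.25920429] 4.2 [-1.17138163e-01  3.04512350e-02  1.83294829e+00  9.11140943e-04
  1.27840914e+00 -2.02654549e-01]
(array([-0.01,  0.04, -0.05]), array([ 0.0003, -0.0011, -0.0006]))
```

View pics/w1o.png

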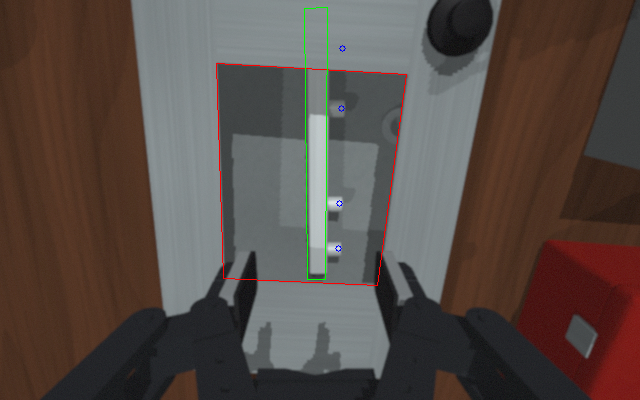

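```bash
python3 - <<'E'
from h import *
st=read_state(); d=read_camera("wrist"); print(np.round(d["hand_eye"],3))
p=t2w(.010,.017); print(rel([*p,.017],toolR(np.radians(5.05),0)))
E
```

```text
[[-0.001  0.948  0.319  0.081]
 [ 1.     0.001 -0.    -0.001]
 [-0.001  0.319 -0.948 -0.136]
 [ 0.     0.     0.     1.   ]]
(array([-0.1 ,  0.08, 24.27]), array([ 0.0007, -0.001 , -0.0004]))
```

{"api": "play_rows", "payload": {"slide": [[0,0,3],[0,0,6.5],[0,0,10],[0,0,13],[0,0,15.5],[-0.1,0.1,18],[-0.1,0.1,20],[-0.1,0.1,21.5],[-0.1,0.1,22.5],[-0.1,0.1,23.2],[-0.1,0.1,23.8],[-0.1,0.1,24.2]], "delta_rot": [[0,0,0],[0,0,0],[0,0,0],[0,0,0],[0,0,0],[0,0,0],[0,0,0],[0,0,0],[0,0,0],[0,0,0],[0,0,0],[0,0,0]]}}

```text
time: 5.3
tool_pos: [0.5576, -0.0387, 0.0179]
tcp_rot: [2.121, 2.317, 0.003]
wrist_force: [-0.5, 0.9, 0.7]
width: 0.647
```

```bash
python3 - <<'E'
from h import *
st=read_state(); d=read_camera("wrist"); save(d,"w2"); d=read_camera("side"); cv2.imwrite("pics/s2.png",cv2.resize(d["image"][120:300,220:440,::-1],None,fx=3.3,fy=3.3)); print(st["tool_pos"],st["time"],st["wrist_force"])
E
```

```text
[ 0.55761906 -0.03871999  0.0179472 ] 5.3 [-0.47273051  0.89521211  0.65496124]
```

View pics/w2.png

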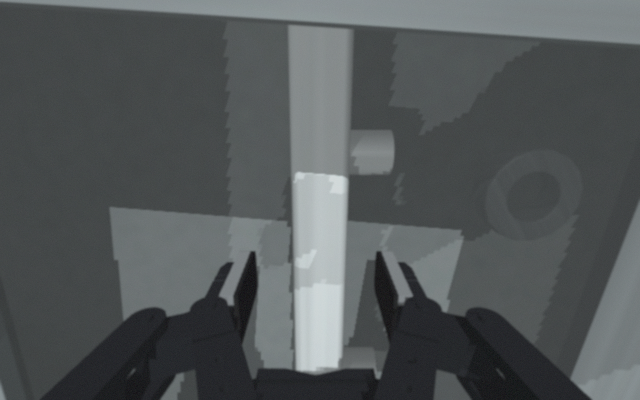

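View pics/s2.png

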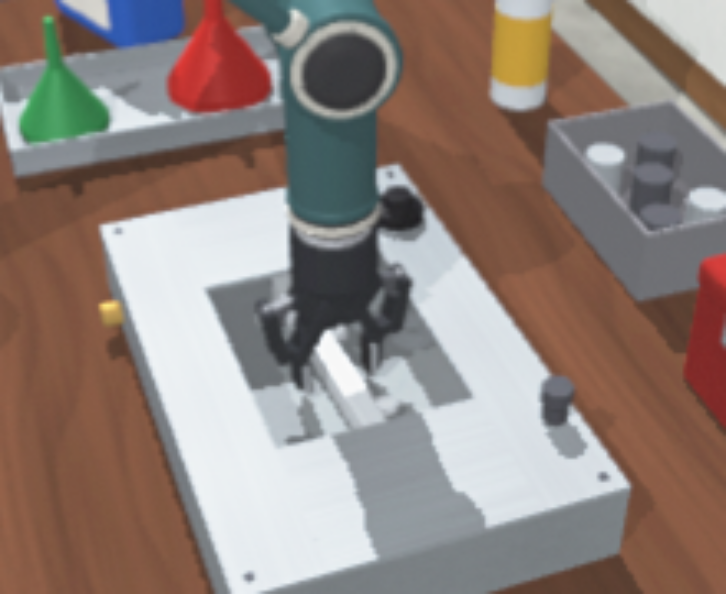

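The rail is centred between the pads (column ~320, pads at 247 and 388), and no sockets lie in the grip zone. Closing now.

{"api": "play_rows", "payload": {"slide": [[0,0,0],[0,0,0],[0,0,0],[0,0,0],[0,0,0],[0,0,0],[0,0,0],[0,0,0],[0,0,0],[0,0,0]], "delta_rot": [[0,0,0],[0,0,0],[0,0,0],[0,0,0],[0,0,0],[0,0,0],[0,0,0],[0,0,0],[0,0,0],[0,0,0]], "hand": 0, "force": 30}}

```text
time: 6.23
tool_pos: [0.5584, -0.0391, 0.0188]
tcp_rot: [2.121, 2.316, 0.004]
wrist_force: [-0.1, 0.5, 5.8]
width: 0.251
```

```bash
cat > plan.py <<'E'
from h import *
# rail in tank y-z plane: center cy,cz (section axis), tilt th deg (-y end up)
def corners(cy,cz,th):
    t=np.radians(th); u=np.array([-np.cos(t),np.sin(t)]); n=np.array([np.sin(t),np.cos(t)])
    return {k:np.array([cy,cz])+a*150*u+b*14*n for k,a,b in [("ut",1,1),("ub",1,-1),("lt",-1,1),("lb",-1,-1)]}
def segd(p,a,b):
    s=np.clip(np.dot(p-a,b-a)/np.dot(b-a,b-a),0,1); return np.linalg.norm(p-a-s*(b-a))
def clear(cy,cz,th):
    c=corners(cy,cz,th); poly=np.array([c[k] for k in ("ut","ub","lb","lt")],np.float32)
    dmin=min(v[1] for v in c.values())-5
    side=235-max(v[0] for v in c.values())
    deck=1e9
    for sgn in (1,-1):
        for y in np.linspace(110,240,131):
            for z in (70,73,76):
                deck=min(deck,-cv2.pointPolygonTest(poly,(float(sgn*y),float(z)),True))
    return round(dmin,1),round(side,1),round(deck,1)
if __name__=="__main__":
    for w in [(17,19,0),(17,25,0),(40,27,0),(45,35,4),(45,46,8),(45,58,12),(42,70,16),(38,82,20),(30,95,24),(10,110,26),(-10,125,26),(-30,140,26),(-40,155,26),(-50,170,26),(-50,190,22),(-40,200,10),(-20,205,0)]: print(w,clear(*w))
E
python3 plan.py; python3 - <<'E'
from h import *
st=read_state(); print(st["width"],st["tool_pos"],st["wrist_force"])
E
```

```text
(17, 19, 0) (np.float64(0.0), np.float64(68.0), 37.0)
(17, 25, 0) (np.float64(6.0), np.float64(68.0), 31.0)
(40, 27, 0) (np.float64(8.0), np.float64(45.0), 29.0)
(45, 35, 4) (np.float64(5.6), np.float64(39.4), 12.3)
(45, 46, 8) (np.float64(6.3), np.float64(39.5), 6.8)
(45, 58, 12) (np.float64(8.1), np.float64(40.4), 5.4)
(42, 70, 16) (np.float64(10.2), np.float64(45.0), 4.7)
(38, 82, 20) (np.float64(12.5), np.float64(51.3), -0.7)
(30, 95, 24) (np.float64(16.2), np.float64(62.3), -4.3)
(10, 110, 26) (np.float64(26.7), np.float64(84.0), -6.1)
(-10, 125, 26) (np.float64(41.7), np.float64(104.0), -10.8)
(-30, 140, 26) (np.float64(56.7), np.float64(124.0), 3.9)
(-40, 155, 26) (np.float64(71.7), np.float64(134.0), 19.5)
(-50, 170, 26) (np.float64(86.7), np.float64(144.0), 35.0)
(-50, 190, 22) (np.float64(115.8), np.float64(140.7), 51.9)
(-40, 200, 10) (np.float64(155.2), np.float64(124.8), 84.3)
(-20, 205, 0) (np.float64(186.0), np.float64(105.0), 115.0)
0.25147034015644987 [ 0.55838718 -0.03912825  0.01884634] [-0.06640305  0.49924142  5.80803526]
```

```bash
python3 - <<'E'
from plan import *
def best(cz,th):
    return max(((min(clear(y,cz,th)),y) for y in range(-60,100,3)))
for cz in range(27,190,9):
    o=[]
    for th in range(0,45,4):
        b=best(cz,th); o.append(f"{b[0]:.0f}@{b[1]}")
    print(cz," ".join(f"{x:>8}" for x in o))
E
```

```text
27     8@75    -2@84   -13@96   -23@99   -33@99   -42@99   -52@99   -61@99   -69@99   -78@99   -85@99   -92@99
36    17@66     7@75    -4@87   -14@99   -24@99   -34@99   -43@99   -52@99   -60@99   -68@99   -76@99   -83@99
45    11@72    15@54     5@78    -5@90   -15@99   -24@99   -34@99   -43@99   -51@99   -60@99   -67@99   -74@99
54     2@81     6@48    10@51     4@81    -6@90   -16@99   -25@99   -34@99   -42@99   -50@99   -58@99   -65@99
63    -7@90    -2@39     2@45     6@45     3@72    -6@93   -16@99   -25@99   -33@99   -42@99   -49@99   -56@99
72   -13@96    -9@15     -2@6      6@6     12@6     2@54    -7@87   -16@99   -24@99   -32@99   -40@99   -47@99
81    -9@93   -4@-36    0@-42    6@-39   13@-27     12@3     2@45    -7@72   -15@99   -24@99   -31@99   -38@99
90     0@84    4@-45    8@-48   11@-51   15@-51   20@-45     11@3     2@36    -6@63   -14@99   -22@99   -29@99
99     9@75   13@-54   16@-57   19@-60   22@-60   25@-60   20@-42     11@0     3@30    -6@54   -13@72   -20@99
108    18@66   21@-60   23@-60   23@-60   22@-60   24@-60   29@-60   20@-36     12@0     4@27    -4@4
[... 318 characters left out ...]
0   30@-48   23@-27     16@0
144    54@30   48@-60   41@-60   35@-60   32@-60   33@-60   33@-60   32@-60   35@-60   40@-60   32@-45   25@-24
153    63@21   57@-60   48@-60   41@-60   37@-60   36@-60   37@-60   36@-60   37@-60   40@-60   41@-57   34@-42
162    72@12   65@-60   56@-60   49@-60   43@-60   40@-60   40@-60   40@-60   40@-60   41@-60   46@-60   43@-51
171     81@3   74@-60   65@-60   56@-60   50@-60   46@-60   44@-60   45@-60   44@-60   44@-60   47@-60   52@-60
180    90@-6   82@-60   73@-60   65@-60   58@-60   52@-60   49@-60   49@-60   49@-60   49@-60   50@-60   53@-60
189   99@-15   91@-60   82@-60   73@-60   65@-60   59@-60   55@-60   54@-60   54@-60   54@-60   54@-60   56@-60
```

```bash
cat > dp.py <<'E'
import numpy as np, heapq
Y=np.arange(-80,96,3.);Z=np.arange(21,150,2.);T=np.arange(0,36,2.)
obs=np.array([(s*y,z) for s in(1,-1) for y in list(np.arange(110,130,2))+list(np.arange(130,241,6)) for z in(70,76)])
def clr(cy,cz,th):
    t=np.radians(th);u=np.array([-np.cos(t),np.sin(t)]);n=np.array([np.sin(t),np.cos(t)])
    d=obs-[cy,cz];a=abs(d@u)-150;b=abs(d@n)-14
    s=np.hypot(np.maximum(a,0),np.maximum(b,0))+np.minimum(np.maximum(a,b),0)
    low=cz-150*np.sin(t)-14*np.cos(t)-5
    side=235-(cy+150*np.cos(t)+14*np.sin(t)); side2=1e3
    return min(s.min(),low+2,side)
Cc=np.array([[[clr(y,z,t) for t in T] for z in Z] for y in Y])
s=(np.abs(Y-17).argmin(),2,0)
best={s:Cc[s]};par={};pq=[(-Cc[s],0,s)];done=set()
while pq:
    b,l,k=heapq.heappop(pq)
    if k in done: continue
    done.add(k)
    if Z[k[1]]>=140 and abs(Y[k[0]])<70: break
    for d in np.ndindex(3,3,3):
        m=tuple(np.add(k,d)-1)
        if min(m)<0 or m[0]>=len(Y) or m[1]>=len(Z) or m[2]>=len(T) or m in done: continue
        v=min(-b,Cc[m])
        if v>0: 
            c=(-v,l+1)
            if m not in best or c<best[m]: best[m]=c if True else 0; par[m]=k; heapq.heappush(pq,(-v,l+1,m))
    best.setdefault(k,(0,0))
print("bottleneck",-b)
path=[k]
while path[-1]!=s: path.append(par[path[-1]])
for k in path[::-1]: print(Y[k[0]],Z[k[1]],T[k[2]],round(Cc[k],1))
E
sed -i 's/best={s:Cc\[s\]}/best={s:(-Cc[s],0)}/' dp.py; python3 dp.py
```

```text
bottleneck 8.0
16.0 25.0 0.0 8.0
16.0 27.0 0.0 10.0
19.0 29.0 0.0 12.0
22.0 31.0 0.0 14.0
25.0 33.0 0.0 16.0
28.0 35.0 0.0 18.0
31.0 37.0 0.0 19.0
34.0 39.0 0.0 17.0
37.0 41.0 0.0 15.0
40.0 43.0 0.0 13.0
43.0 45.0 0.0 11.0
46.0 47.0 0.0 9.0
49.0 49.0 2.0 9.1
49.0 51.0 4.0 9.2
49.0 53.0 6.0 9.3
49.0 55.0 8.0 9.3
49.0 57.0 10.0 8.9
49.0 59.0 12.0 9.4
46.0 61.0 14.0 8.1
43.0 61.0 14.0 8.1
40.0 63.0 14.0 9.7
37.0 65.0 14.0 8.5
34.0 67.0 16.0 9.2
31.0 69.0 16.0 8.7
28.0 71.0 18.0 8.3
25.0 73.0 18.0 9.4
22.0 75.0 18.0 8.4
19.0 77.0 20.0 9.5
16.0 79.0 20.0 9.7
13.0 81.0 20.0 8.8
10.0 83.0 22.0 10.8
7.0 85.0 22.0 10.7
4.0 87.0 22.0 9.9
1.0 89.0 22.0 9.2
-2.0 91.0 22.0 8.5
-5.0 93.0 24.0 11.8
-8.0 95.0 24.0 11.2
-11.0 97.0 24.0 10.5
-14.0 99.0 24.0 9.9
-17.0 101.0 24.0 9.3
-20.0 103.0 24.0 8.7
-23.0 105.0 24.0 8.1
-26.0 107.0 26.0 12.4
-29.0 109.0 26.0 11.9
-32.0 111.0 26.0 11.4
-35.0 113.0 26.0 10.9
-38.0 115.0 26.0 10.8
-41.0 117.0 24.0 8.4
-44.0 119.0 22.0 9.7
-47.0 121.0 20.0 12.9
-50.0 123.0 18.0 16.7
-53.0 125.0 16.0 20.2
-56.0 127.0 14.0 23.4
-59.0 129.0 12.0 26.5
-62.0 131.0 10.0 30.7
-65.0 133.0 8.0 36.1
-68.0 135.0 6.0 42.2
-71.0 137.0 4.0 48.8
-71.0 139.0 2.0 50.3
-68.0 141.0 0.0 51.0
```

```bash
cat > rows.py <<'E'
from h import *
def rows(wps,x=.010):
    st=read_state(); S=[];D=[]
    for w in wps:
        y,z,th=w[:3]; yaw=np.radians(w[3] if len(w)>3 else 1.65)
        s,r=rel([*t2w(x,y/1000),z/1000],toolR(yaw,-th),st); S.append([round(float(v),1) for v in s]);D.append([round(float(v),3) for v in r])
    print(S);print(D)
def now():
    st=read_state(); Rt=R.from_rotvec(st["tcp_rot"]).as_matrix()
    print("tank",np.round(w2t(st["tool_pos"])*1000,1),"z",round(st["tool_pos"][2]*1000,1),"tilt",round(np.degrees(np.arcsin(-Rt[2,0])),1),"yaw",round(np.degrees(np.arctan2(Rt[1,1],Rt[0,1])),1),"roll",round(np.degrees(np.arcsin(Rt[2,1])),1),"F",np.round(st["wrist_force"],1),"w",round(st["width"],3),"t",st["time"],"q",np.round(st["q"],2))
E
python3 - <<'E'
from rows import *
now()
rows([(17,22,0,5),(17,26,0,5),(17,30,0,4.5),(20,33,0,4),(25,35,0,3.5),(30,37,0,3),(30,37,0,2.5),(30,37,0,2),(30,37,0,1.65)])
E
```

```text
tank [11.4 17.1] z 18.8 tilt -0.0 yaw 5.0 roll 0.2 F [-0.1  0.5  5.8] w 0.251 t 6.2333 q [-0.12  0.28  2.03  0.    0.82 -0.2 ]
[[0.0, -0.1, -0.3], [0.0, -0.1, -0.7], [0.0, -0.1, -1.1], [0.3, -0.1, -1.4], [0.8, -0.1, -1.6], [1.3, -0.1, -1.8], [1.3, -0.1, -1.8], [1.3, -0.1, -1.8], [1.3, -0.1, -1.8]]
[[0.003, -0.001, 0.001], [0.003, -0.001, 0.001], [0.003, -0.001, 0.009], [0.003, -0.001, 0.018], [0.003, -0.001, 0.027], [0.003, -0.001, 0.036], [0.003, -0.001, 0.044], [0.003, -0.001, 0.053], [0.003, -0.001, 0.059]]
```

{"api": "play_rows", "payload": {"slide": [[0,0,-0.2],[0,0,-0.5],[0,0,-0.8],[0,0,-1.1],[0.3,0,-1.4],[0.8,-0.1,-1.6],[1.3,-0.1,-1.8],[1.3,-0.1,-1.8],[1.3,-0.1,-1.8],[1.3,-0.1,-1.8]], "delta_rot": [[0,0,0],[0,0,0],[0,0,0],[0,0,0.01],[0,0,0.02],[0,0,0.03],[0,0,0.04],[0,0,0.05],[0,0,0.06],[0,0,0.06]]}}

```text
time: 7.07
tool_pos: [0.5561, -0.0261, 0.0368]
tcp_rot: [2.189, 2.251, 0.004]
wrist_force: [-0.3, -0.0, -4.2]
width: 0.25
```

```bash
python3 - <<'E'
from rows import *
now()
st=read_state(); d=read_camera("wrist"); save(d,"w3"); d=read_camera("side"); cv2.imwrite("pics/s3.png",cv2.resize(d["image"][120:300,220:440,::-1],None,fx=3.3,fy=3.3))
rows([(34,40,0),(38,42,0),(42,44,0),(45,46,.5),(47,48,2),(48,51,4),(49,53,6),(49,55,8),(49,57,10),(48,59,11.5),(48,59,11.5),(48,59,11.5)])
E
```

```text
tank [ 9.5 30.2] z 36.8 tilt -0.0 yaw 1.6 roll 0.2 F [-0.3 -0.  -4.2] w 0.25 t 7.0667 q [-0.09  0.25  2.03  0.    0.86 -0.12]
[[0.4, 0.1, -0.3], [0.8, 0.1, -0.5], [1.2, 0.1, -0.7], [1.5, 0.1, -0.9], [1.7, 0.1, -1.1], [1.8, 0.1, -1.4], [1.9, 0.1, -1.6], [1.9, 0.1, -1.8], [1.9, 0.1, -2.0], [1.8, 0.1, -2.2], [1.8, 0.1, -2.2], [1.8, 0.1, -2.2]]
[[0.003, -0.001, -0.001], [0.003, -0.001, -0.001], [0.003, -0.001, -0.001], [0.003, -0.009, -0.001], [0.003, -0.036, -0.001], [0.003, -0.07, -0.001], [0.003, -0.105, -0.001], [0.003, -0.14, -0.001], [0.003, -0.175, -0.001], [0.003, -0.201, -0.001], [0.003, -0.201, -0.001], [0.003, -0.201, -0.001]]
```

View pics/w3.png

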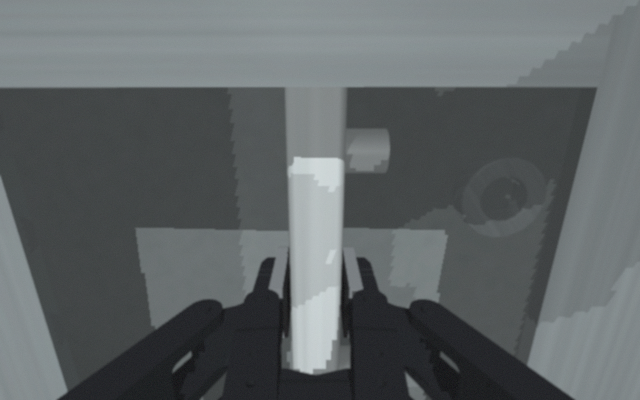

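View pics/s3.png

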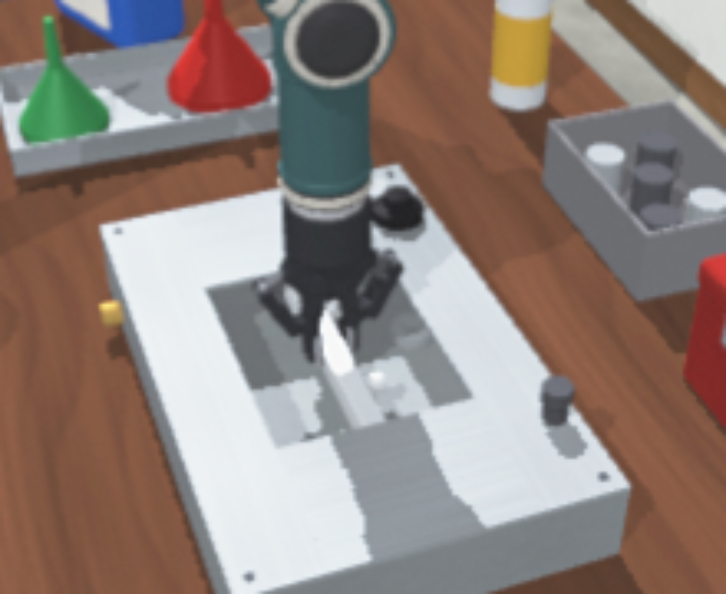

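The rail is lifted and hasn't slipped: the +55 socket is still at (370,150) in the wrist image, and the load reads −4.2 N. Now I'll shift it and start the tip.

{"api": "play_rows", "payload": {"slide": [[0.4,0,-0.3],[0.8,0,-0.5],[1.2,0,-0.7],[1.5,0,-0.9],[1.7,0,-1.1],[1.8,0,-1.4],[1.9,0,-1.6],[1.9,0,-1.8],[1.9,0,-2.0],[1.8,0,-2.2],[1.8,0,-2.2],[1.8,0,-2.2]], "delta_rot": [[0,0,0],[0,0,0],[0,0,0],[0,-0.01,0],[0,-0.035,0],[0,-0.07,0],[0,-0.105,0],[0,-0.14,0],[0,-0.175,0],[0,-0.2,0],[0,-0.2,0],[0,-0.2,0]]}}

```text
time: 8.17
tool_pos: [0.5557, -0.0074, 0.0589]
tcp_rot: [2.083, 2.145, -0.204]
wrist_force: [0.1, 0.6, -3.8]
width: 0.249
```

```bash
python3 - <<'E'
from rows import *
now()
d=read_camera("side"); cv2.imwrite("pics/s4.png",cv2.resize(d["image"][120:300,220:440,::-1],None,fx=3.3,fy=3.3))
rows([(44,61,13),(40,63,14),(36,66,15.5),(30,70,17),(25,73,18.3),(20,76.5,19.7),(15,80,20.7),(10,83,21.7),(5,86.5,22.3),(0,90,23),(0,90,23),(0,90,23)])
E
```

```text
tank [ 9.6 48.8] z 58.9 tilt 11.4 yaw 1.7 roll 0.2 F [ 0.1  0.6 -3.8] w 0.249 t 8.1667 q [ 0.06  0.23  2.02 -0.25  0.91  0.19]
[[-0.5, 0.1, -0.1], [-0.9, 0.1, -0.2], [-1.4, 0.1, -0.5], [-2.0, 0.1, -0.7], [-2.6, 0.1, -0.9], [-3.1, 0.1, -1.2], [-3.7, 0.1, -1.4], [-4.2, 0.1, -1.6], [-4.8, 0.1, -1.9], [-5.4, 0.1, -2.1], [-5.4, 0.1, -2.1], [-5.4, 0.1, -2.1]]
[[0.003, -0.028, -0.001], [0.003, -0.046, -0.001], [0.003, -0.072, -0.001], [0.003, -0.098, -0.001], [0.003, -0.121, -0.001], [0.003, -0.145, -0.001], [0.003, -0.163, -0.001], [0.003, -0.18, -0.001], [0.003, -0.191, -0.001], [0.003, -0.203, -0.001], [0.003, -0.203, -0.001], [0.003, -0.203, -0.001]]
```

View pics/s4.png

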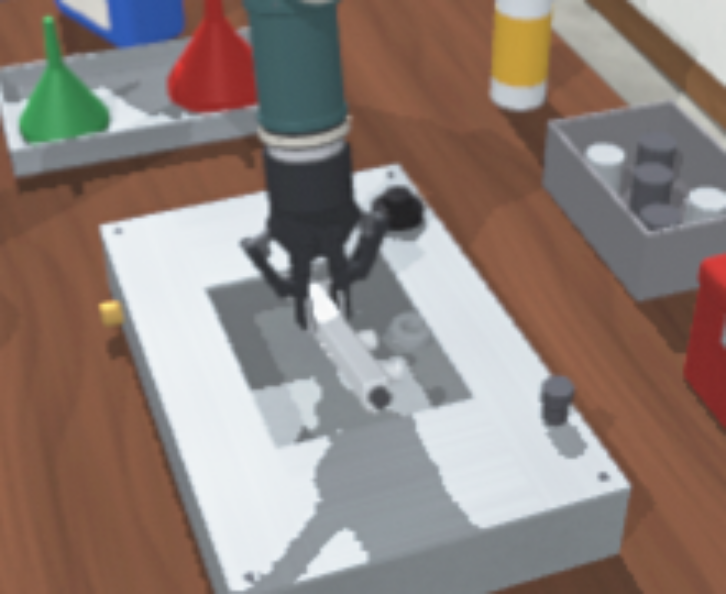

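The dark end plug at (378,397) is up inside the opening and clear of the −y edge. Contact force is nil, so I'll continue.

{"api": "play_rows", "payload": {"slide": [[-0.5,0,-0.1],[-0.9,0,-0.2],[-1.4,0,-0.5],[-2.0,0,-0.7],[-2.6,0,-0.9],[-3.1,0,-1.2],[-3.7,0,-1.4],[-4.2,0,-1.6],[-4.8,0,-1.9],[-5.4,0,-2.1],[-5.4,0,-2.1],[-5.4,0,-2.1]], "delta_rot": [[0,-0.03,0],[0,-0.05,0],[0,-0.075,0],[0,-0.1,0],[0,-0.12,0],[0,-0.145,0],[0,-0.165,0],[0,-0.18,0],[0,-0.19,0],[0,-0.205,0],[0,-0.205,0],[0,-0.205,0]]}}

```text
time: 9.22
tool_pos: [0.557, -0.0567, 0.0902]
tcp_rot: [1.968, 2.023, -0.399]
wrist_force: [0.5, -0.1, -4.2]
width: 0.253
```

```bash
python3 - <<'E'
from rows import *
now()
d=read_camera("side"); cv2.imwrite("pics/s5.png",cv2.resize(d["image"][120:300,220:440,::-1],None,fx=3.3,fy=3.3))
rows([(-5,93.5,24),(-10,97,24.6),(-15,101,25.3),(-20,104.5,26),(-25,108,26.6),(-30,112,27),(-34,116,27),(-38,120,27),(-42,124,27),(-46,129,27),(-50,135,27),(-50,135,27)])
E
```

```text
tank [ 9.5 -0.5] z 90.2 tilt 23.1 yaw 1.6 roll 0.2 F [ 0.5 -0.1 -4.2] w 0.253 t 9.2167 q [ 0.09  0.22  2.01 -0.49  0.99  0.35]
[[-0.6, 0.1, -0.1], [-1.2, 0.1, -0.3], [-1.8, 0.1, -0.4], [-2.4, 0.1, -0.6], [-3.0, 0.1, -0.7], [-3.6, 0.1, -0.9], [-4.1, 0.1, -1.1], [-4.6, 0.1, -1.3], [-5.2, 0.1, -1.5], [-5.7, 0.1, -1.8], [-6.3, 0.1, -2.2], [-6.3, 0.1, -2.2]]
[[0.003, -0.016, -0.002], [0.003, -0.026, -0.002], [0.003, -0.038, -0.002], [0.003, -0.051, -0.002], [0.003, -0.061, -0.002], [0.003, -0.068, -0.002], [0.003, -0.068, -0.002], [0.003, -0.068, -0.002], [0.003, -0.068, -0.002], [0.003, -0.068, -0.002], [0.003, -0.068, -0.002], [0.003, -0.068, -0.002]]
```

View pics/s5.png

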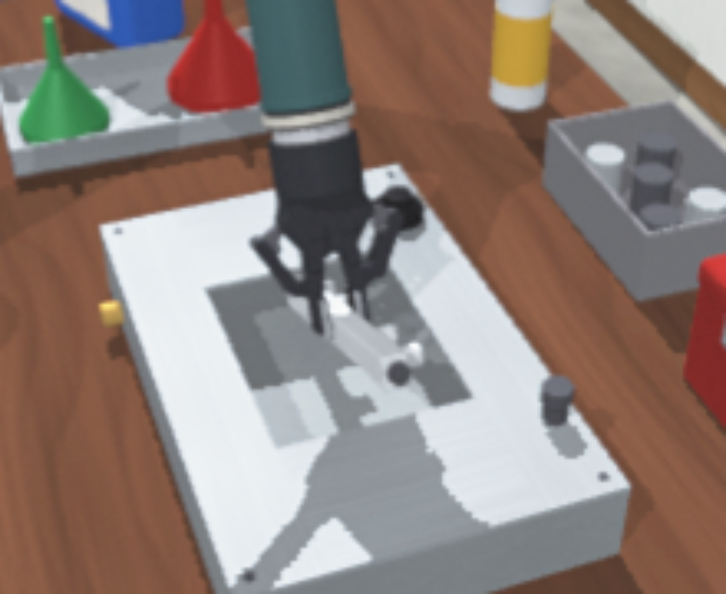

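```bash
python3 - <<'E'
from rows import *
st=read_state(); Rt=R.from_rotvec(st["tcp_rot"]).as_matrix()
d=read_camera("side"); q=proj(d,[st["tool_pos"]-.15*Rt[:,0]])[0]; print(q,(q-[220,120])*3.3)
E
```

```text
[341.20992683 233.45089125] [399.99275854 374.38794113]
```

The predicted rail_b projects to (400,374), and the plug appears at (398,373), so the rail sits in the grip exactly as modelled. I'll keep drawing it out.

{"api": "play_rows", "payload": {"slide": [[-0.6,0,-0.1],[-1.2,0,-0.3],[-1.8,0,-0.4],[-2.4,0,-0.6],[-3.0,0,-0.7],[-3.6,0,-0.9],[-4.1,0,-1.1],[-4.6,0,-1.3],[-5.2,0,-1.5],[-5.7,0,-1.8],[-6.3,0,-2.2],[-6.3,0,-2.2]], "delta_rot": [[0,-0.016,0],[0,-0.026,0],[0,-0.038,0],[0,-0.05,0],[0,-0.06,0],[0,-0.068,0],[0,-0.068,0],[0,-0.068,0],[0,-0.068,0],[0,-0.068,0],[0,-0.068,0],[0,-0.068,0]]}}

```text
time: 10.32
tool_pos: [0.559, -0.1067, 0.1367]
tcp_rot: [1.928, 1.98, -0.458]
wrist_force: [0.7, -0.8, -4.1]
width: 0.251
```

```bash
python3 - <<'E'
from rows import *
now()
d=read_camera("side"); cv2.imwrite("pics/s6.png",cv2.resize(d["image"][120:300,220:440,::-1],None,fx=3.3,fy=3.3))
rows([(-52,140,27),(-54,147,27),(-55,155,27),(-55,165,27),(-55,175,26),(-53,184,24),(-50,190,21),(-46,194,17),(-42,197,13),(-37,200,9),(-32,202,5),(-30,203,2)])
E
```

```text
tank [ 10.1 -50.6] z 136.7 tilt 27.0 yaw 1.6 roll 0.3 F [ 0.7 -0.8 -4.1] w 0.251 t 10.3167 q [ 0.04  0.17  2.   -0.55  1.05  0.31]
[[-0.3, 0.0, -0.3], [-0.8, 0.0, -0.8], [-1.3, 0.0, -1.5], [-1.8, 0.0, -2.4], [-2.2, 0.0, -3.2], [-2.4, 0.0, -4.1], [-2.4, 0.0, -4.8], [-2.3, 0.0, -5.3], [-2.0, 0.0, -5.8], [-1.7, 0.0, -6.3], [-1.4, 0.0, -6.7], [-1.2, 0.0, -6.9]]
[[0.004, -0.0, -0.003], [0.004, -0.0, -0.003], [0.004, -0.0, -0.003], [0.004, -0.0, -0.003], [0.004, 0.017, -0.003], [0.004, 0.052, -0.003], [0.004, 0.105, -0.003], [0.004, 0.174, -0.003], [0.004, 0.244, -0.003], [0.004, 0.314, -0.003], [0.005, 0.384, -0.003], [0.005, 0.436, -0.002]]
```

View pics/s6.png

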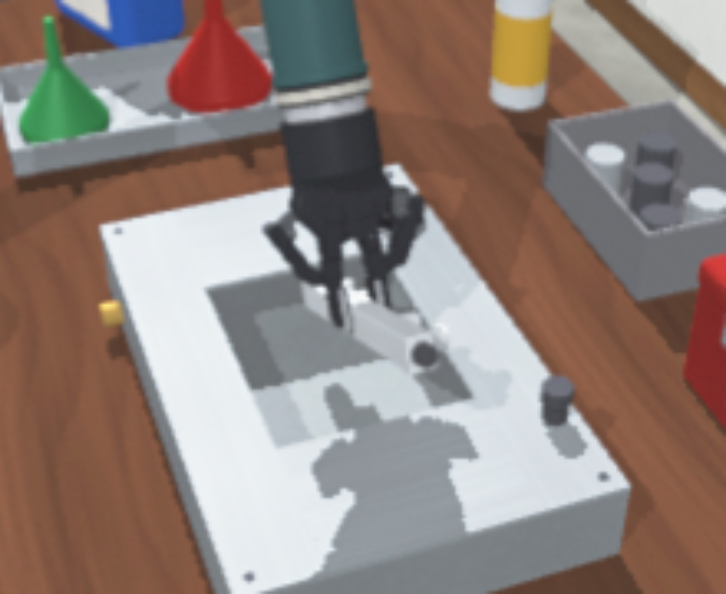

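{"api": "play_rows", "payload": {"slide": [[-0.3,0,-0.3],[-0.8,0,-0.8],[-1.3,0,-1.5],[-1.8,0,-2.4],[-2.2,0,-3.2],[-2.4,0,-4.1],[-2.4,0,-4.8],[-2.3,0,-5.3],[-2.0,0,-5.8],[-1.7,0,-6.3],[-1.4,0,-6.7],[-1.2,0,-6.9]], "delta_rot": [[0,0,0],[0,0,0],[0,0,0],[0,0,0],[0,0.02,0],[0,0.05,0],[0,0.1,0],[0,0.17,0],[0,0.24,0],[0,0.31,0],[0,0.38,0],[0,0.44,0]]}}

```text
time: 11.37
tool_pos: [0.5586, -0.0858, 0.2054]
tcp_rot: [2.171, 2.234, -0.023]
wrist_force: [0.5, -0.7, -5.0]
width: 0.253
```

{"api": "play_rows", "payload": {"slide": [[0.2,0,0],[0.2,0,0],[0.2,0,0],[0.2,0,0],[0.2,0,0],[0.2,0,0]], "delta_rot": [[0,0,0],[0,0,0],[0,0,0],[0,0,0],[0,0,0],[0,0,0]]}}

```text
time: 11.87
tool_pos: [0.5583, -0.0832, 0.205]
tcp_rot: [2.17, 2.236, -0.024]
wrist_force: [0.4, 0.5, -4.7]
width: 0.253
```

```bash
python3 - <<'E'
from rows import *
now(); st=read_state(); Rt=R.from_rotvec(st["tcp_rot"]).as_matrix(); print(st["joint_vel"])
d=read_camera("side"); im=d["image"][:,:,::-1].copy()
for s in (-.15,.15):
    p=st["tool_pos"]+s*Rt[:,0]; print(p)
    q=proj(d,[p])[0]; cv2.circle(im,tuple(int(v) for v in q),2,(0,0,255),1)
cv2.imwrite("pics/s7.png",cv2.resize(im[100:300,220:440],None,fx=3,fy=3))
E
```

```text
tank [ 10.1 -27. ] z 205.0 tilt 1.7 yaw 1.7 roll 0.4 F [ 0.4  0.5 -4.7] w 0.253 t 11.8667 q [-0.18  0.07  1.89 -0.03  1.17 -0.19]
[-0.00122872  0.00329711 -0.00279063  0.00376565 -0.00214864 -0.00173966]
[ 0.56282198 -0.23305749  0.20948079]
[0.55384531 0.06667674 0.20060344]
```

View pics/s7.png

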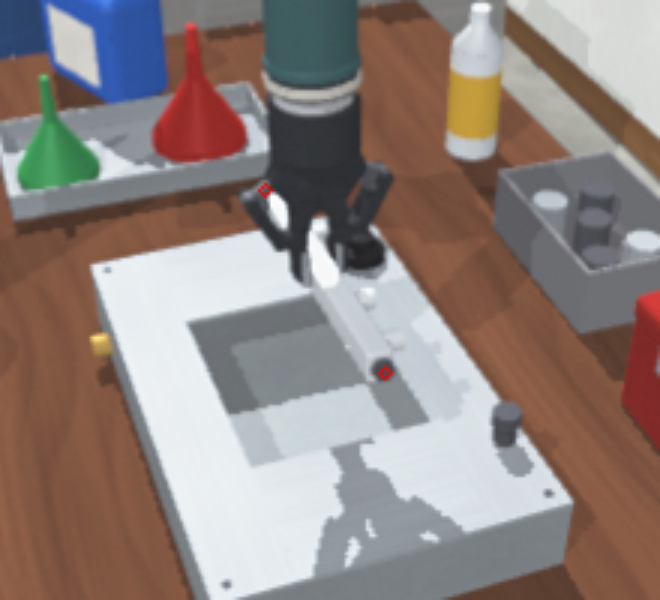

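The rail is level and still above the opening, with the end plug at (382,369) where predicted. Both ends are about 0.20 m up and the middle is about 29 mm from the opening's centre. Handing in.

```bash
python3 -c "
from workcell import *
print(finish_job())"
```

```text
the job is handed in; nothing more can be done
None
```

The fuel rail is out of the tank, held still and nearly level above the opening, and the job is handed in at about 12 s of the 45 s allowed. The hand-in gave no verdict, so what follows is from my own last checks.

- **Grip:** I gripped the rail at its middle with 30 N, lifted it clear of the floor and slid it toward the tank's +y side. It stayed put in the fingers, with the opening steady at 21–22 mm.
- **Passage through the opening:** I tipped the −y end (rail_b) up first, reaching about 27° of tilt. Midway, rail_b was at about 149 mm and rail_a at about 31 mm, which meets the slant condition.
- **Contact with the tank:** The planned gap to the deck was about 8–9 mm. The wrist force stayed near the rail's own weight, so I saw no sign of contact.
- **Final pose:** Rail_a is at about 0.201 m and rail_b at about 0.209 m, against the 0.126 m needed. The rail's middle is about 29 mm from the opening's centre, and the joints are at rest.
- **End positions:** They come from the measured tool pose. The visible plug matched its predicted image position at the two moments I compared them.
- **Bystanders:** The cap and socket on the deck and both funnels looked unmoved in the last picture. I didn't measure them, and the bearing, carton and wrench weren't checked at the end. The path stayed clear of all of them.

No check failed. The trained networks' points for the rail ends disagreed with each other, so I used the depth fit and the socket spacing instead.

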